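# Load the tube-block caddy and hold it up level

## Robot

A 7-joint arm with a two-finger parallel gripper is mounted at the origin on the work surface. World frame = base frame: x ahead of the robot, y to its left, z up, the work surface at z = 0. Lengths are in m, angles in rad, forces in N, time in s.
With the tool pointing down it reaches from about 0.4 to 0.85 m from the base axis. Payload 10.4 kg.
Tool frame: the origin (TCP) lies between the finger pads; the fingertips stand 14 mm ahead of it and the grasp point (between the pads) lies 5 mm behind it; z points along the fingers, y is the direction in which the jaws open and shut (so a half turn about z gives the same grasp; the last joint's range is limited). The gripper opens to 87 mm and grips with 3 to 60 N. Pads are 19 mm wide; open, the fingers measure 117 mm over their backs; the gripper's body (75 mm by 190 mm) begins 51 mm behind the grasp point.
Start: joints at [1.149, 0.332, -0.065, 1.46, 0.022, 1.35, -0.088], TCP at [0.243, -0.576, 0.237] pointing down, gripper open.
Joint ranges: [-2.6, 2.6], [-0.5, 2.12], [-1.47, 1.34], [0.16, 2.42], [-1.27, 4.41], [0.06, 2.06], [-2.6, 2.6]. Speed limits (rad/s): [2.22, 2.22, 2.79, 2.79, 3.14, 3.14, 3.14].

## Interface

Orientations are given as a unit quaternion [x, y, z, w].
In Python, from bench import readout, camera, calibration, order gives the robot as it stands.
- The arm moves only by the tool apply_moves, never from a script. Its argument "deltas" is a list of rows, each an object with "translation": the shift along the world's x, y, z in m, a list of three; "turn": the turn, a rotation vector about the world's x, y, z in rad, a list of three; "hand": the finger opening in m, from 0 to 0.087. A call has 1 to 5 rows; each row shifts and turns the pose as measured when the row begins; what a row does not reach is not made up. A row lasts 1/10 s, in which the tool goes at most 50 mm and 8.59 degrees, less where a joint would pass 70% of its speed; a pose out of reach is approached as far as the arm can. A call with a gripper value outside its range is refused whole. The fingers move at their own pace and stop on an object; "newtons" is the grip in N (left out, the last holds). Time passes only in rows, so rows that do not move let the fingers close. It gives the time, the measured TCP pose, the force and the opening at its end, in the units of the state.
- readout.read_state(): the state, without advancing time (a new reading comes with each control period).
- camera(name): name is "scene" or "top"; returns the picture (420x560x3 uint8, red, green, blue); there is no depth.
- calibration(name): a dict with "fx", "fy", "cx", "cy" (pixels), "extrinsics" (4x4, takes a point from world to camera coordinates). Camera axes: x right, y down, z forward; pixel columns grow to the right and rows downward; lengths in m; the calibration is good to about 2 mm. A picture is of the moment at which its call begins. calibration takes no time and is no camera call.
- order.close_job(): hands the job in, once; it reports no verdict.
The state is a dict: "time": time; "joint_positions": joint angles; "joint_vel": joint speeds; "joint_torque": joint torques, N m; "ee_pos": TCP position; "eef_rot": TCP orientation; "ft_force": force on the tool from outside, world axes, zero at the start; "torque": the same for the moment, N m; "width": finger opening in m.
Only numpy, scipy, OpenCV 4.12 (cv2) and the standard library are available. Lean on these libraries where they do the work, as an engineer would, in place of code of your own. Each camera call takes 0.05 s, during which the arm holds its last target. There are 200 camera calls.

## Task

Fit the smaller of the two loose metal tube blocks on the bench into the empty well of the white carrying caddy, pressed down until it is flush, while the caddy stands on the bench. Then lift the loaded caddy by the middle of its handle bar about 10 cm clear of the bench and finish still holding it there, level and steady, ready to be taken over. Leave the bigger block and everything else on the bench where they are.

Things in the scene. Friction and masses are not known exactly. Their poses are not given: they have to be found in the camera images.
- caddy: White plastic carrying caddy, 0.3 kg, loose on the bench, at any yaw. Base 84 (its x) by 184 (its y) by 30 mm high, with a well at y = +62 mm (empty) and one at y = -62 mm (filled). An arched handle stands between the wells: posts 12 by 14 mm at x = -34 and +34 mm, and a bar on top. With both wells filled it balances about the handle. Origin: centre of the underside; z up.
- empty_well (a point): Centre of the floor of the empty well (caddy frame x 0, y +62, z 10 mm), where the small block's origin belongs. Both wells are rectangular, 63 mm (caddy x) by 47 mm (caddy y), 20 mm deep below the deck, with a 2 mm chamfer round the mouth. Axes as the caddy's.
- full_well (a point): Centre of the floor of the well that is already filled (caddy frame x 0, y -62, z 10 mm); axes as the caddy's.
- caddy_grip (a point): Centre of the handle bar (caddy frame x 0, y 0, z 99 mm), the place to grip. The bar runs along the caddy's x: 80 mm long, 14 mm thick (y), 18 mm high (z = 90 to 108 mm), open below. Axes as the caddy's.
- small_block: Smaller loose tube block, 0.13 kg: bare metal, 60 (its x) by 44 (its y) by 20 mm high, dark tube holes on top, and a black grip rib in the middle: 14 mm thick (x), 36 long (y), from z = 20 to 48 mm. Goes into the well x along caddy x, either way round, 1.5 mm play each side; flush when its underside is on the well floor, metal top level with the deck. Origin: centre of underside; z up.
- fitted_block: A block just like the small one, already seated in the caddy's other well; it stays there. Origin: centre of the underside.
- big_block: The bigger loose tube block, same look, too large for the wells: 76 mm (x) by 66 mm (y) by 20 mm high, rib 14 by 46 by 28 mm. Leave it alone. Origin: centre of the underside.
- dish: Flat clear lidded dish, 90 mm across, 18 mm high; bystander. Origin: centre of the underside.
- marker: Black marker pen about 135 mm long (along its y, from y = -48 to +87 mm), 14 mm thick; bystander. Origin: underside.
- tube_rack: Blue tube rack 85 mm (x) by 125 mm (y) by 45 mm high; bystander. Origin: centre of the underside.
- wash_bottle: White plastic bottle, 64 mm across, 170 mm high; bystander. Origin: centre of the underside.
- slide_box: Grey and white slide box 87 mm (x) by 102 mm (y) by 36 mm high; bystander. Origin: centre of the underside.
- beaker: Empty glass beaker, 68 mm across at the rim, 85 mm high; bystander. Origin: centre of the underside.
There are look-alikes about, which are no part of the job. Leave any orange or purple look-alike of the small_block alone.

How it is judged:
On the way, in this order (a step that is already met when the one before it is completed fails the run):
1. The small block sits flush in the empty well, the caddy still standing on the bench (distance between small_block and empty_well below 0.005 m and z of small_block in the frame of caddy below 0.0125 m and angle between the z axis of small_block and the z axis of caddy, either way round below 0.06 rad and height (world z) of caddy below 0.006 m and angle between caddy's own z axis and vertical below 0.05 rad), for 0.3 s.
2. The loaded caddy is lifted clear of the bench (height (world z) of caddy above 0.06 m and distance between small_block and empty_well below 0.005 m and z of small_block in the frame of caddy below 0.0125 m and angle between the z axis of small_block and the z axis of caddy, either way round below 0.06 rad), for 0.2 s.
At the end, for the whole second after the job is handed in: Fingers hold the caddy within 40 mm of the handle bar's centre, underside 60 to 180 mm up, tilt under 0.12 rad, at rest (0.02 m/s, 0.15 rad/s), touching no bystander; both blocks home in their wells (5 mm from place, 2.5 mm from the floor, 0.06 rad) (all of step 2 and height (world z) of caddy below 0.18 m and angle between caddy's own z axis and vertical below 0.12 rad and linear speed of caddy below 0.02 m/s and angular speed of caddy below 0.15 rad/s and contact force between the fingers and caddy above 3 N and distance between the grasp point and caddy_grip below 0.04 m and distance between fitted_block and full_well below 0.005 m and z of fitted_block in the frame of caddy below 0.0125 m and angle between the z axis of fitted_block and the z axis of caddy, either way round below 0.06 rad and contact force between caddy and big_block below 0.2 N and contact force between caddy and dish below 0.2 N and contact force between caddy and marker below 0.2 N and contact force between caddy and tube_rack below 0.2 N and contact force between caddy and wash_bottle below 0.2 N and contact force between caddy and slide_box below 0.2 N and contact force between caddy and beaker below 0.2 N); the arm keeps its last pose, push and grip.
It fails at once if The bigger tube block is moved more than 30 mm or tipped (distance of big_block from where it was at the start of the episode above 0.03 m or angle between big_block's own z axis and vertical above 0.4 rad).
It fails at once if Another bystander is moved more than 30 mm or tipped (distance of any of dish, marker, tube_rack, wash_bottle, slide_box, beaker from where it was at the start of the episode above 0.03 m or angle between any of dish, marker, tube_rack, wash_bottle, slide_box, beaker's own z axis and vertical above 0.4 rad).
It also fails if it takes over 58 s, if anything falls off the work surface, if the arm or the gripper's body presses on something with over 40 N, if the wrist force passes 120 N, or if a joint passes its speed limit or range.

## Working session

There is one attempt and no reset: what is moved stays moved. The work goes in short steps, Python scripts to look and compute and a tool call to move; the robot and the scene stay as the last step left them, time stands still between calls to the robot, and variables do not carry over. Pictures are saved under pics/ and viewed, about 8 in all and at most 12, crops included, and the job is handed in when it is done.

Besides the shell and the picture viewer there is one more tool, called after ">>>" as name([rows], argument=value, ...), one row to a line, values as JSON. apply_moves: Moves the arm, as the interface text tells. Its arguments: {"type":"object","properties":{"deltas":{"type":"array","items":{"type":"object","properties":{"translation":{"type":"array","items":{"type":"number"}},"turn":{"type":"array","items":{"type":"number"}},"hand":{"type":"number"}}}},"newtons":{"type":"number"}},"required":["deltas"]}

```bash
mkdir -p pics; ls
python3 - <<'E'
from bench import readout,camera,calibration
import cv2,numpy as np
for n in("top","scene"):
    i=camera(n); cv2.imwrite(f"pics/{n}0.png",i[:,:,::-1]); c=calibration(n); print(n,{k:np.round(v,4).tolist() for k,v in c.items()})
s=readout.read_state(); print(s)
E
```

```text
pics
top {'fx': 475.2464, 'fy': 475.2464, 'cx': 276.4367, 'cy': 206.293, 'extrinsics': [[-0.0134, -0.9999, -0.0107, 0.0652], [-0.9963, 0.0142, -0.0845, 0.5916], [0.0847, 0.0095, -0.9964, 1.0842], [0.0, 0.0, 0.0, 1.0]]}
scene {'fx': 426.3267, 'fy': 426.3267, 'cx': 274.8719, 'cy': 206.6056, 'extrinsics': [[-0.4452, 0.8951, 0.023, 0.2236], [0.4812, 0.2608, -0.8369, -0.2101], [-0.7552, -0.3616, -0.5468, 1.4332], [0.0, 0.0, 0.0, 1.0]]}
{'time': 0.1, 'joint_positions': array([ 1.14943136,  0.33278134, -0.06469886,  1.46088437,  0.02155738,
        1.34993337, -0.08850625]), 'joint_vel': array([-0.00227723, -0.00104089, -0.00086939, -0.00361419,  0.0022501 ,
       -0.00021712,  0.00034045]), 'joint_torque': array([ 1.65097244e-03, -6.24547434e+01,  2.48842308e-02, -3.90722179e+01,
       -6.14157482e-02,  3.65739560e-02,  1.76258422e-04]), 'ee_pos': array([ 0.2425461 , -0.57563401,  0.23583765]), 'eef_rot': array([ 9.80188554e-01,  1.98065562e-01, -1.40525679e-04, -6.41442504e-04]), 'ft_force': array([-0.3242857 ,  0.66273261,  0.32944813]), 'torque': array([-0.02382779,  0.0329652 ,  0.06279959]), 'width': 0.08687916604377136}
```

View pics/top0.png

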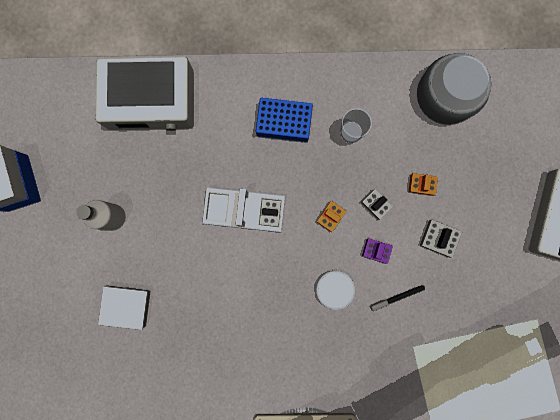

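View pics/scene0.png

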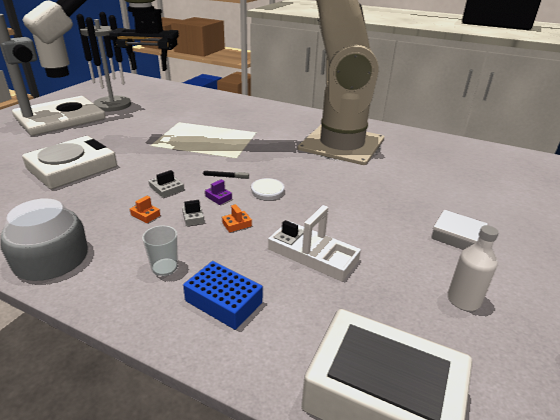

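The top view shows the caddy at about (244,210), with its empty well at the left (215,207) and its filled well at the right (270,212). The small metal block is at (376,204) among orange and purple look-alikes, and the big block is at (441,238).

```bash
cat > h.py <<'E'
import cv2,numpy as np
from bench import readout,camera,calibration
def ray(n,uv):
    c=calibration(n);E=np.array(c["extrinsics"]);R,t=E[:3,:3],E[:3,3]
    return -R.T@t, R.T@np.array([(uv[0]-c["cx"])/c["fx"],(uv[1]-c["cy"])/c["fy"],1])
def plane(n,uv,z):
    o,d=ray(n,uv); return o+d*(z-o[2])/d[2]
def tri(a,b):
    # a pixel in top, b pixel in scene -> point, miss distance
    (o1,d1),(o2,d2)=ray("top",a),ray("scene",b)
    s=np.linalg.lstsq(np.c_[d1,-d2],o2-o1,rcond=None)[0]
    p,q=o1+d1*s[0],o2+d2*s[1]; return (p+q)/2,np.linalg.norm(p-q)
def proj(n,p):
    c=calibration(n);E=np.array(c["extrinsics"]);q=E[:3,:3]@p+E[:3,3]
    return np.array([c["fx"]*q[0]/q[2]+c["cx"],c["fy"]*q[1]/q[2]+c["cy"]])
E
python3 - <<'E'
from h import *
t=cv2.imread("pics/top0.png");s=cv2.imread("pics/scene0.png")
a=cv2.resize(t[180:260,195:455],None,fx=3,fy=3,interpolation=cv2.INTER_CUBIC)
b=cv2.resize(s[165:280,150:370],None,fx=3,fy=3,interpolation=cv2.INTER_CUBIC)
o=np.zeros((585,780,3),np.uint8);o[:240]=a;o[240:585,:660]=b
cv2.imwrite("pics/z0.png",o)
for n,im,boxes in(("top",t,[(195,180,295,240),(358,184,395,224)]),("scene",s,[(262,200,365,280),(176,195,210,228)])):
  for x0,y0,x1,y1 in boxes:
    c=im[y0:y1,x0:x1];h=cv2.cvtColor(c,cv2.COLOR_BGR2HSV)
    for nm,m in(("bright",(h[...,2]>185)&(h[...,1]<40)),("dark",h[...,2]<60)):
      cs,_=cv2.findContours(m.astype(np.uint8),cv2.RETR_EXTERNAL,cv2.CHAIN_APPROX_NONE)
      for k in cs:
        if cv2.contourArea(k)>20:
          r=cv2.minAreaRect(k+np.array([x0,y0])); print(n,nm,cv2.contourArea(k),np.round(r[0],1),np.round(r[1],1),round(r[2],1),np.round(cv2.boxPoints(r),1).tolist())
E
```

```text
top bright 1216.5 [263.3 211.3] [38.1 34.6] 6.1 [[242.5, 226.39999389648438], [246.10000610351562, 192.10000610351562], [284.1000061035156, 196.10000610351562], [280.3999938964844, 230.5]]
top bright 156.0 [240.4 206.3] [ 5.5 35.2] 6.8 [[235.60000610351562, 223.5], [239.8000030517578, 188.5], [245.1999969482422, 189.10000610351562], [241.0, 224.10000610351562]]
top bright 912.5 [219.2 206.5] [29.5 34.9] 7.1 [[202.39999389648438, 221.89999389648438], [206.6999969482422, 187.3000030517578], [236.0, 191.0], [231.6999969482422, 225.60000610351562]]
top dark 81.5 [269.5 211.5] [15.4  6.2] 5.2 [[261.5, 214.0], [262.1000061035156, 207.6999969482422], [277.3999938964844, 209.10000610351562], [276.8999938964844, 215.39999389648438]]
top dark 100.5 [378.3 203.3] [ 6.4 17. ] 45.0 [[370.0, 207.0], [382.0, 195.0], [386.5, 199.5], [374.5, 211.5]]
top dark 32.0 [368.8 206.1] [29.8 13.7] 76.4 [[358.6000061035156, 193.1999969482422], [372.0, 190.0], [379.0, 219.0], [365.6000061035156, 222.1999969482422]]
scene bright 127.0 [317.  237.3] [12.  26.5] 5.2 [[309.79998779296875, 250.0], [312.2000122070312
[... 478 characters left out ...]
, 280.5]]
scene bright 132.5 [315.1 215.1] [ 6.1 30. ] 47.5 [[302.0, 223.0], [324.1000061035156, 202.6999969482422], [328.20001220703125, 207.1999969482422], [306.1000061035156, 227.5]]
scene dark 166.5 [289.6 228.6] [17.1 12.3] 21.8 [[279.29998779296875, 231.10000610351562], [283.8999938964844, 219.8000030517578], [299.79998779296875, 226.10000610351562], [295.20001220703125, 237.5]]
scene bright 91.5 [192.  201.5] [13. 32.] 90.0 [[176.0, 195.0], [208.0, 195.0], [208.0, 208.0], [176.0, 208.0]]
scene dark 147.5 [191.9 206.4] [11.9 14.4] 81.9 [[183.89999389648438, 201.60000610351562], [198.1999969482422, 199.5], [199.89999389648438, 211.3000030517578], [185.60000610351562, 213.3000030517578]]
```

View pics/z0.png

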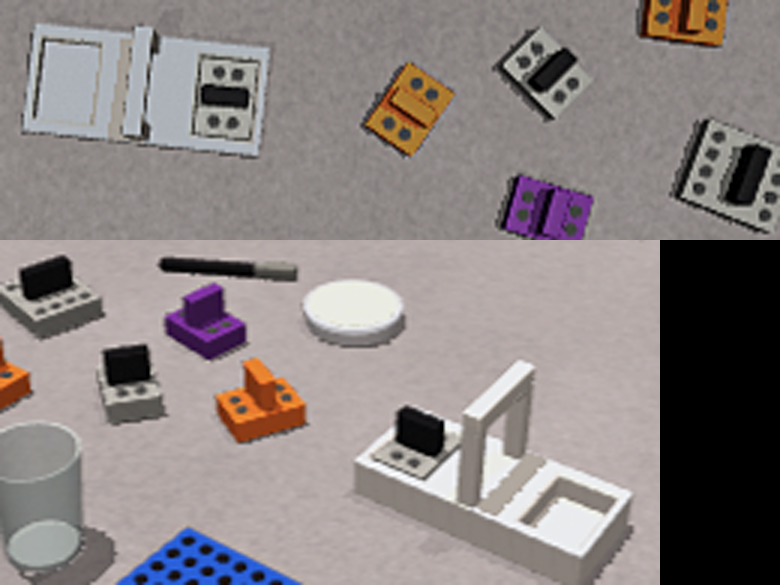

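The crops show the small block's rib top at top (379,203) and scene (192,201). The caddy deck corners, bar and both wells are clear in both views.

Run:
```python
from h import *
T=lambda x,y:(x/3+195-.33,y/3+180-.33); S=lambda x,y:(x/3+150-.33,(y-240)/3+165-.33)
P=np.round
print("cam",P(ray("top",(0,0))[0],3),P(ray("scene",(0,0))[0],3))
for nm,a,b in [("deck -y+x",T(270,45),S(357,462)),("deck +y+x",T(37,24),S(582,548)),("deck +y-x",T(24,133),S(632,492)),("bar",T(141,83),S(500,389)),("rib",T(552,71),S(126,350)),("blk corner near",T(541,27),S(162,405)),("blk left corner",T(592,78),S(105,410))]:
    p,m=tri(a,b);print(nm,P(p,4),"miss",P(m,4))
c=[plane("top",T(*q),.03) for q in((270,45),(258,157),(24,133),(37,24))]
print("deck corners",P(c,4).tolist(),"centre",P(np.mean(c,0),4)); 
for i in range(4):
    d=c[(i+1)%4]-c[i];print(P(np.hypot(*d[:2]),4),P(np.degrees(np.arctan2(d[1],d[0])),1))
print("bar z108",P(plane("top",T(141,83),.108),4),"ends",P(plane("top",T(150,27),.108),4),P(plane("top",T(133,138),.108),4))
print("emptywell z30",P(plane("top",T(69,82),.03),4),"fullwell rib z58",P(plane("top",T(225,96),.058),4))
c=[plane("top",T(*q),.02) for q in((541,27),(593,79),(552,119),(501,65))]
print("blk",P(c,4).tolist(),P(np.mean(c,0),4))
for i in range(4):
    d=c[(i+1)%4]-c[i];print(P(np.hypot(*d[:2]),4),P(np.degrees(np.arctan2(d[1],d[0])),1))
print("rib z48",P(plane("top",T(554,70),.048),4))
for n,q in(("orange",T(410,108)),("purple",T(547,210)),("orange2",T(684,20))): print(n,P(plane("top",q,.02),3))
for n,q in(("dish",(335,290)),("beaker",(355,126)),("rack",(284,119)),("big",(441,238))): print(n,P(plane("top",q,.02),3))
```

```text
cam [0.498 0.047 1.131] [1.283 0.373 0.603]
deck -y+x [0.6178 0.0393 0.0326] miss 0.0039
deck +y+x [0.6367 0.2184 0.0379] miss 0.0021
deck +y-x [0.5531 0.2292 0.0303] miss 0.0009
bar [0.5839 0.1327 0.1068] miss 0.0025
rib [ 0.5942 -0.177   0.0503] miss 0.002
blk corner near [ 0.62   -0.1541  0.0254] miss 0.0435
blk left corner [ 0.5907 -0.2175 -0.0224] miss 0.0129
deck corners [[0.6189, 0.0375, 0.03], [0.5322, 0.048, 0.03], [0.5532, 0.2288, 0.03], [0.638, 0.2187, 0.03]] centre [0.5856 0.1332 0.03  ]
0.0874 173.1
0.182 83.4
0.0854 -6.8
0.1822 -96.0
bar z108 [0.5842 0.1315 0.108 ] ends [0.6247 0.1246 0.108 ] [0.5447 0.1375 0.108 ]
emptywell z30 [0.5923 0.1938 0.03  ] fullwell rib z58 [0.5777 0.0722 0.058 ]
blk [[0.6311, -0.1749, 0.02], [0.5897, -0.2141, 0.02], [0.5589, -0.1812, 0.02], [0.6017, -0.1428, 0.02]] [ 0.5953 -0.1783  0.02  ]
0.057 -136.6
0.0451 133.1
0.0575 41.9
0.0435 -47.5
rib z48 [ 0.5947 -0.1782  0.048 ]
orange [ 0.569 -0.071  0.02 ]
purple [ 0.488 -0.175  0.02 ]
orange2 [ 0.635 -0.287  0.02 ]
dish [ 0.397 -0.075  0.02 ]
beaker [ 0.782 -0.132  0.02 ]
rack [0.801 0.036 0.02 ]
big [ 0.513 -0.324  0.02 ]
```

Heights by triangulation agree with the text: deck about 0.03, bar top 0.107, rib top 0.050. The block is at (0.595,-0.178) with yaw 42.8°, and the caddy is at (0.585,0.1325) with yaw about -6.5°. I'll move over the block and turn the jaws by +110° (equivalent to 42.8°).

>>> apply_moves([
  {"translation":[0.027,0.0305,0],"turn":[0,0,0.147],"hand":0.06},
  {"translation":[0.027,0.0305,0],"turn":[0,0,0.147],"hand":0.06},
  {"translation":[0.027,0.0305,0],"turn":[0,0,0.147],"hand":0.06},
  {"translation":[0.027,0.0305,0],"turn":[0,0,0.147],"hand":0.06},
  {"translation":[0.027,0.0305,0],"turn":[0,0,0.147],"hand":0.06},
], newtons=20)

```text
time: 0.6
ee_pos: [0.3742, -0.4217, 0.233]
eef_rot: [0.842, 0.54, -0.003, -0.001]
ft_force: [0.9, 0.2, 0.3]
width: 0.0616
```

>>> apply_moves([
  {"translation":[0.027,0.0305,0],"turn":[0,0,0.147],"hand":0.06},
  {"translation":[0.027,0.0305,0],"turn":[0,0,0.147],"hand":0.06},
  {"translation":[0.027,0.0305,0],"turn":[0,0,0.147],"hand":0.06},
  {"translation":[0.027,0.0305,0],"turn":[0,0,0.147],"hand":0.06},
  {"translation":[0.027,0.0305,0],"turn":[0,0,0.147],"hand":0.06},
])

```text
time: 1.1
ee_pos: [0.5126, -0.2617, 0.2318]
eef_rot: [0.585, 0.811, -0.004, -0.001]
ft_force: [1.6, -0.2, 0.3]
width: 0.0595
```

```bash
cat >> h.py <<'E'
from scipy.spatial.transform import Rotation as Rn
def togo(xyz,jaw):
    """remaining shift and turn to TCP xyz, tool down, jaw axis at angle jaw (deg)"""
    s=readout.read_state();R=Rn.from_quat(s["eef_rot"])
    best=None
    for j in(jaw,jaw+180):
        a=np.radians(j);y=np.array([np.cos(a),np.sin(a),0]);z=np.array([0,0,-1.]);x=np.cross(y,z)
        v=(Rn.from_matrix(np.c_[x,y,z])*R.inv()).as_rotvec()
        if best is None or np.linalg.norm(v)<np.linalg.norm(best): best=v
    print("t",round(s["time"],2),"pos",np.round(s["ee_pos"],4),"go",np.round(np.array(xyz)-s["ee_pos"],4),"turn",np.round(best,4),"w",round(s["width"],4),"F",np.round(s["ft_force"],1),"j7",round(s["joint_positions"][6],2))
E
python3 -c "
from h import *
togo((.595,-.178,.12),42.8)"
```

```text
t 1.1 pos [ 0.5126 -0.2617  0.2318] go [ 0.0824  0.0837 -0.1118] turn [ 0.0058 -0.0052  0.4265] w 0.0595 F [ 1.6 -0.2  0.3] j7 0.61
```

>>> apply_moves([
  {"translation":[0.0275,0.028,-0.02],"turn":[0.001,-0.001,0.142],"hand":0.06},
  {"translation":[0.0275,0.028,-0.02],"turn":[0.001,-0.001,0.142],"hand":0.06},
  {"translation":[0.0275,0.028,-0.02],"turn":[0.001,-0.001,0.142],"hand":0.06},
  {"translation":[0,0,-0.03],"turn":[0,0,0],"hand":0.06},
  {"translation":[0,0,0],"turn":[0,0,0],"hand":0.06},
])

```text
time: 1.6
ee_pos: [0.6006, -0.1666, 0.1383]
eef_rot: [0.386, 0.923, 0.001, -0.0]
ft_force: [-1.1, 0.1, -0.5]
width: 0.0596
```

Run:
```python
from h import *
togo((.595,-.178,.041),42.8)
t=camera("top");s=camera("scene")
o=np.hstack([cv2.resize(x[b:b+90,a:a+80,::-1],None,fx=5,fy=5,interpolation=cv2.INTER_CUBIC) for x,a,b in((t,335,160),(s,150,145))])
cv2.imwrite("pics/z1.png",o)
togo((.595,-.178,.041),42.8)
```

```text
t 1.6 pos [ 0.6006 -0.1666  0.1383] go [-0.0056 -0.0114 -0.0973] turn [-0.0013  0.0004 -0.0313] w 0.0596 F [-1.1  0.1 -0.5] j7 0.8
t 1.7 pos [ 0.6026 -0.1672  0.143 ] go [-0.0076 -0.0108 -0.102 ] turn [ 0.0003  0.0065 -0.0301] w 0.0603 F [ 0.  -0.9 -0.1] j7 0.8
```

View pics/z1.png

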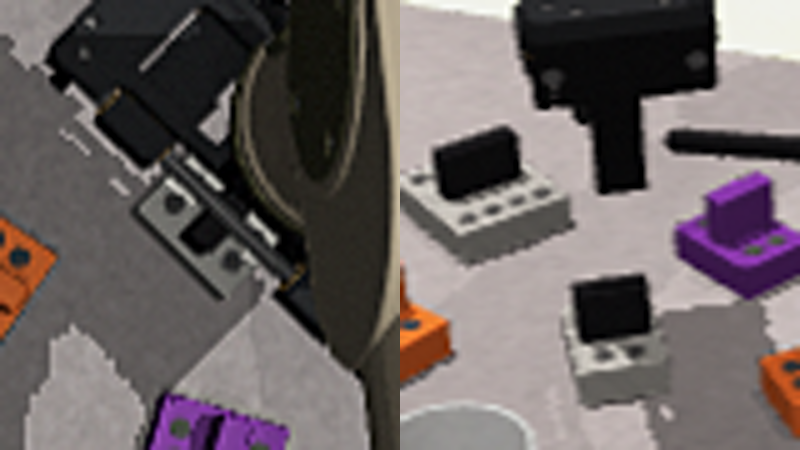

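The jaws are aligned in yaw with the block's long axis (top crop), and the block is undisturbed. I'll correct by about 1 cm and descend.

>>> apply_moves([
  {"translation":[-0.007,-0.011,0],"turn":[0,-0.003,-0.03],"hand":0.06},
  {"translation":[0,0,-0.02],"turn":[0,0,0],"hand":0.06},
  {"translation":[0,0,-0.02],"turn":[0,0,0],"hand":0.06},
  {"translation":[0,0,0],"turn":[0,0,0],"hand":0.06},
])

```text
time: 2.1
ee_pos: [0.5955, -0.1869, 0.1099]
eef_rot: [0.408, 0.913, 0.0, 0.01]
ft_force: [0.7, 0.0, 0.3]
width: 0.0602
```

```bash
python3 -c "
from h import *
togo((.595,-.178,.041),42.8)"
```

```text
t 2.1 pos [ 0.5955 -0.1869  0.1099] go [-0.0005  0.0089 -0.0689] turn [0.0072 0.0185 0.0157] w 0.0602 F [0.7 0.  0.3] j7 0.77
```

>>> apply_moves([
  {"translation":[0,0.007,-0.01],"turn":[0.006,0.016,0.013],"hand":0.06},
  {"translation":[0,0,-0.012],"turn":[0,0,0],"hand":0.06},
  {"translation":[0,0,0],"turn":[0,0,0],"hand":0.06},
])

```text
time: 2.4
ee_pos: [0.596, -0.1827, 0.0906]
eef_rot: [0.404, 0.915, -0.001, 0.003]
ft_force: [0.0, -0.6, 0.5]
width: 0.06
```

```bash
python3 -c "
from h import *
togo((.595,-.178,.041),42.8)
camera('top')
togo((.595,-.178,.041),42.8)
"
```

```text
t 2.4 pos [ 0.596  -0.1827  0.0906] go [-0.001   0.0047 -0.0496] turn [0.0037 0.0056 0.0072] w 0.06 F [ 0.  -0.6  0.5] j7 0.76
t 2.45 pos [ 0.5965 -0.1825  0.0915] go [-0.0015  0.0045 -0.0505] turn [0.0038 0.0066 0.0069] w 0.06 F [0.1 1.1 0.8] j7 0.77
```

>>> apply_moves([
  {"translation":[-0.001,0.0045,-0.005],"turn":[0.004,0.006,0.007],"hand":0.06},
  {"translation":[0,0,-0.015],"turn":[0,0,0],"hand":0.06},
  {"translation":[0,0,-0.015],"turn":[0,0,0],"hand":0.06},
  {"translation":[0,0,0],"turn":[0,0,0],"hand":0.06},
])

```text
time: 2.85
ee_pos: [0.5959, -0.1772, 0.0543]
eef_rot: [0.4, 0.917, 0.0, 0.0]
ft_force: [-0.7, 0.8, -0.1]
width: 0.0598
```

```bash
python3 -c "
from h import *
togo((.595,-.178,.041),42.8)
camera('top')
togo((.595,-.178,.041),42.8)
"
```

```text
t 2.85 pos [ 0.5959 -0.1772  0.0543] go [-0.0009 -0.0008 -0.0133] turn [-0.0004  0.0013 -0.0013] w 0.0598 F [-0.7  0.8 -0.1] j7 0.75
t 2.9 pos [ 0.5963 -0.1773  0.0553] go [-0.0013 -0.0007 -0.0143] turn [-0.0002  0.0022 -0.0012] w 0.0599 F [ 0.4  0.2 -0.2] j7 0.75
```

>>> apply_moves([
  {"translation":[-0.001,-0.001,-0.013],"turn":[0,0.002,-0.001],"hand":0.06},
  {"translation":[0,0,0],"turn":[0,0,0],"hand":0.035},
  {"translation":[0,0,0],"turn":[0,0,0],"hand":0.005},
  {"translation":[0,0,0],"turn":[0,0,0],"hand":0.005},
  {"translation":[0,0,0],"turn":[0,0,0],"hand":0.005},
], newtons=30)

```text
time: 3.4
ee_pos: [0.5957, -0.1786, 0.0417]
eef_rot: [0.4, 0.916, 0.0, 0.0]
ft_force: [-0.0, -0.0, -0.2]
width: 0.036
```

>>> apply_moves([
  {"translation":[0,0,0.001],"turn":[0,0,0],"hand":0.005},
  {"translation":[0,0,0.02],"turn":[0,0,0],"hand":0.005},
  {"translation":[0,0,0.03],"turn":[0,0,0],"hand":0.005},
  {"translation":[0,0,0.03],"turn":[0,0,0],"hand":0.005},
])

```text
time: 3.8
ee_pos: [0.5931, -0.1781, 0.1216]
eef_rot: [0.4, 0.916, -0.0, -0.003]
ft_force: [0.0, -0.7, 0.8]
width: 0.0075
```

Run:
```python
from h import *
togo((.592,.194,.16),-6.5)
s=camera("scene")
u,v=proj("scene",readout.read_state()["ee_pos"]).astype(int)
cv2.imwrite("pics/z2.png",cv2.resize(s[v-60:v+80,u-80:u+120,::-1],None,fx=3,fy=3))
print(u,v)
```

```text
t 3.8 pos [ 0.5931 -0.1781  0.1216] go [-0.0011  0.3721  0.0384] turn [-0.0044 -0.0042 -0.8606] w 0.0075 F [ 0.  -0.7  0.8] j7 0.78
188 173
```

View pics/z2.png

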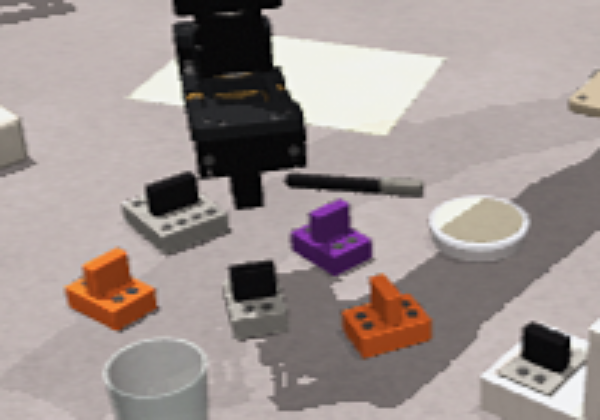

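The fingers close slowly, so I lifted before they met. The block still stands where it was. I'll open a bit, go down again and wait for the closing.

>>> apply_moves([
  {"translation":[0.001,0,0],"turn":[0,0,0],"hand":0.04},
  {"translation":[0,0,0],"turn":[0,0,0],"hand":0.04},
  {"translation":[0,0,0],"turn":[0,0,0],"hand":0.04},
  {"translation":[0,0,0],"turn":[0,0,0],"hand":0.04},
  {"translation":[0,0,0],"turn":[0,0,0],"hand":0.04},
])

```text
time: 4.35
ee_pos: [0.5967, -0.1785, 0.1272]
eef_rot: [0.4, 0.916, 0.0, 0.001]
ft_force: [-0.8, 0.1, 1.2]
width: 0.0365
```

```bash
python3 -c "
from h import *
togo((.5953,-.178,.041),42.8)
"
```

```text
t 4.35 pos [ 0.5967 -0.1785  0.1272] go [-0.0014  0.0005 -0.0862] turn [ 0.0004  0.0018 -0.0001] w 0.0365 F [-0.8  0.1  1.2] j7 0.78
```

>>> apply_moves([
  {"translation":[-0.001,0,-0.02],"turn":[0,0.002,0],"hand":0.042},
  {"translation":[0,0,-0.015],"turn":[0,0,0],"hand":0.042},
  {"translation":[0,0,-0.015],"turn":[0,0,0],"hand":0.042},
  {"translation":[0,0,0],"turn":[0,0,0],"hand":0.042},
  {"translation":[0,0,0],"turn":[0,0,0],"hand":0.042},
])

```text
time: 4.85
ee_pos: [0.5948, -0.1781, 0.073]
eef_rot: [0.4, 0.916, -0.0, -0.001]
ft_force: [0.9, -0.3, -0.0]
width: 0.0419
```

```bash
python3 -c "
from h import *
togo((.5953,-.178,.041),42.8)
"
```

```text
t 4.85 pos [ 0.5948 -0.1781  0.073 ] go [ 0.0005  0.0001 -0.032 ] turn [-0.0008 -0.0029 -0.0002] w 0.0419 F [ 0.9 -0.3 -0. ] j7 0.76
```

>>> apply_moves([
  {"translation":[0.0,0,-0.014],"turn":[0,-0.002,0],"hand":0.042},
  {"translation":[0,0,-0.013],"turn":[0,0,0],"hand":0.042},
  {"translation":[0,0,0],"turn":[0,0,0],"hand":0.042},
  {"translation":[0,0,0],"turn":[0,0,0],"hand":0.005},
  {"translation":[0,0,0],"turn":[0,0,0],"hand":0.005},
])

```text
time: 5.35
ee_pos: [0.5954, -0.1783, 0.0445]
eef_rot: [0.4, 0.916, 0.0, 0.0]
ft_force: [-0.4, 0.6, 0.4]
width: 0.0326
```

>>> apply_moves([
  {"translation":[0,0,0],"turn":[0,0,0],"hand":0.005},
  {"translation":[0,0,0],"turn":[0,0,0],"hand":0.005},
  {"translation":[0,0,0],"turn":[0,0,0],"hand":0.005},
  {"translation":[0,0,0],"turn":[0,0,0],"hand":0.005},
  {"translation":[0,0,0],"turn":[0,0,0],"hand":0.005},
])

```text
time: 5.85
ee_pos: [0.5958, -0.1784, 0.0454]
eef_rot: [0.4, 0.916, 0.0, 0.001]
ft_force: [-0.3, 0.2, -2.0]
width: 0.0136
```

Gripped at 13.6 mm on the 14 mm rib, with the TCP 45 mm above the block's underside. Lifting and carrying.

>>> apply_moves([
  {"translation":[0,0,0.02],"turn":[0,0,0],"hand":0.005},
  {"translation":[0,0,0.04],"turn":[0,0,0],"hand":0.005},
  {"translation":[0,0,0.045],"turn":[0,0,0],"hand":0.005},
  {"translation":[0,0.02,0.03],"turn":[0,0,-0.05],"hand":0.005},
  {"translation":[0,0.04,0.01],"turn":[0,0,-0.1],"hand":0.005},
])

```text
time: 6.35
ee_pos: [0.592, -0.1232, 0.1917]
eef_rot: [0.473, 0.881, -0.0, -0.002]
ft_force: [1.0, 0.8, -1.2]
width: 0.0138
```

>>> apply_moves([
  {"translation":[0,0.045,0],"turn":[0,0,-0.13],"hand":0.005},
  {"translation":[0,0.045,0],"turn":[0,0,-0.13],"hand":0.005},
  {"translation":[0,0.045,0],"turn":[0,0,-0.13],"hand":0.005},
  {"translation":[0,0.045,0],"turn":[0,0,-0.13],"hand":0.005},
  {"translation":[0,0.03,0],"turn":[0,0,-0.08],"hand":0.005},
])

```text
time: 6.85
ee_pos: [0.5917, 0.0944, 0.1957]
eef_rot: [0.722, 0.692, 0.001, 0.0]
ft_force: [-0.1, 0.3, -1.8]
width: 0.0133
```

```bash
python3 -c "
from h import *
togo((.592,.194,.19),-6.5)
"
```

```text
t 6.85 pos [0.5917 0.0944 0.1957] go [ 0.0003  0.0996 -0.0057] turn [-0.0012  0.0024 -0.0701] w 0.0133 F [-0.1  0.3 -1.8] j7 -0.42
```

>>> apply_moves([
  {"translation":[0,0.04,0],"turn":[0,0,-0.035],"hand":0.005},
  {"translation":[0,0.035,0],"turn":[0,0,-0.02],"hand":0.005},
  {"translation":[0,0.012,0],"turn":[0,0,0],"hand":0.005},
  {"translation":[0,0,0],"turn":[0,0,0],"hand":0.005},
  {"translation":[0,0,0],"turn":[0,0,0],"hand":0.005},
])

```text
time: 7.35
ee_pos: [0.5893, 0.1904, 0.1955]
eef_rot: [0.74, 0.673, 0.001, -0.0]
ft_force: [-0.1, 0.0, -0.6]
width: 0.0138
```

```bash
python3 -c "
from h import *
togo((.592,.194,.12),-6.5)
camera('top')
togo((.592,.194,.12),-6.5)
"
```

```text
t 7.35 pos [0.5893 0.1904 0.1955] go [ 0.0027  0.0036 -0.0755] turn [-0.0025  0.0017 -0.0179] w 0.0138 F [-0.1  0.  -0.6] j7 -0.64
t 7.4 pos [0.5894 0.1899 0.1955] go [ 0.0026  0.0041 -0.0755] turn [-0.0024  0.0017 -0.0171] w 0.0135 F [ 0.7  0.4 -2.6] j7 -0.64
```

>>> apply_moves([
  {"translation":[0.0025,0.004,-0.01],"turn":[-0.002,0.002,-0.017],"hand":0.005},
  {"translation":[0,0,-0.03],"turn":[0,0,0],"hand":0.005},
  {"translation":[0,0,-0.03],"turn":[0,0,0],"hand":0.005},
  {"translation":[0,0,-0.015],"turn":[0,0,0],"hand":0.005},
  {"translation":[0,0,0],"turn":[0,0,0],"hand":0.005},
])

```text
time: 7.9
ee_pos: [0.5944, 0.1865, 0.1063]
eef_rot: [0.751, 0.661, -0.001, 0.001]
ft_force: [0.1, -0.3, -1.4]
width: 0.0139
```

Run:
```python
from h import *
togo((.592,.194,.096),-6.5)
t=camera("top");s=camera("scene")
togo((.592,.194,.096),-6.5)
cv2.imwrite("pics/t3.png",t[:,:,::-1]);cv2.imwrite("pics/s3.png",s[:,:,::-1])
o=np.hstack([cv2.resize(x[b:b+80,a:a+w,::-1],None,fx=4,fy=4,interpolation=cv2.INTER_CUBIC) for x,a,b,w in((t,195,170,95),(s,262,195,105))])
cv2.imwrite("pics/z3.png",o)
```

```text
t 7.9 pos [0.5944 0.1865 0.1063] go [-0.0024  0.0075 -0.0103] turn [0.0029 0.0012 0.0136] w 0.0139 F [ 0.1 -0.3 -1.4] j7 -0.7
t 8.0 pos [0.5955 0.1873 0.1088] go [-0.0035  0.0067 -0.0128] turn [0.0018 0.0043 0.0131] w 0.0138 F [ 0.3  0.3 -0.5] j7 -0.7
```

View pics/z3.png

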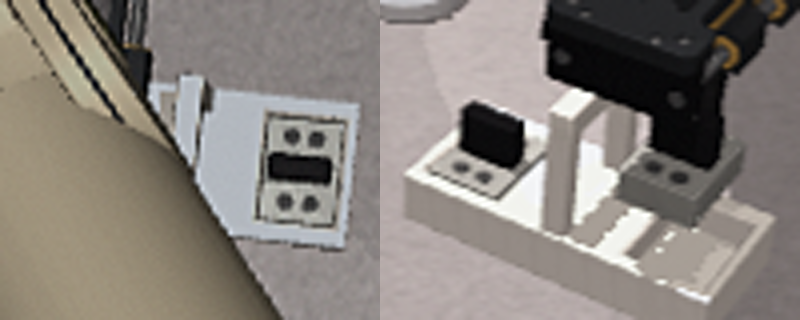

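The block is held level and at the correct yaw above the well (scene view, block at about (340,240)). I'll check the held block and the caddy in the same scene view.

Run:
```python
from h import *
P=lambda a:np.round(a,4)
S=lambda x,y:(262+(x-380)/4-.37,195+y/4-.37)
print("blk bottom corners z.062")
a=np.radians(-6.5+.8);ex=np.array([np.cos(a),np.sin(a)]);ey=np.array([-ex[1],ex[0]])
c=np.array([.595,.187])
for q,(i,j) in (((622,202),(1,-1)),((690,222),(1,1)),((742,172),(-1,1))): print(P(plane("scene",S(*q),.062)),"pred",P(c+ex*.03*i+ey*.022*j))
print("deck corners z.03")
a=np.radians(-6.5);ex=np.array([np.cos(a),np.sin(a)]);ey=np.array([-ex[1],ex[0]]);c=np.array([.585,.1325])
for q,(i,j) in (((405,178),(1,-1)),((705,297),(1,1)),((775,218),(-1,1))): print(P(plane("scene",S(*q),.03)),"pred",P(c+ex*.042*i+ey*.092*j))
print("bar centre",P(plane("scene",S(582,104),.108)))
```

```text
blk bottom corners z.062
[0.6192 0.1646 0.062 ] pred [0.6227 0.1621]
[0.6181 0.2008 0.062 ] pred [0.627  0.2059]
[0.5655 0.2113 0.062 ] pred [0.5673 0.2119]
deck corners z.03
[0.6164 0.0389 0.03  ] pred [0.6163 0.0363]
[0.6324 0.2173 0.03  ] pred [0.6371 0.2192]
[0.5539 0.23   0.03  ] pred [0.5537 0.2287]
bar centre [0.6103 0.1354 0.108 ]
```

Consistent within pick error. Both block and well come from the top view, so any bias cancels. Correcting, then descending in small steps.

>>> apply_moves([
  {"translation":[-0.0035,0.0067,-0.005],"turn":[0.002,0.003,0.013],"hand":0.005},
  {"translation":[0,0,0],"turn":[0,0,0],"hand":0.005},
  {"translation":[0,0,0],"turn":[0,0,0],"hand":0.005},
])

```text
time: 8.3
ee_pos: [0.5935, 0.1954, 0.107]
eef_rot: [0.746, 0.666, 0.003, 0.001]
ft_force: [0.6, -0.0, -1.8]
width: 0.0139
```

```bash
python3 -c "
from h import *
togo((.592,.194,.081),-6.5)
"
```

```text
t 8.3 pos [0.5935 0.1954 0.107 ] go [-0.0015 -0.0014 -0.026 ] turn [-0.002   0.0059 -0.0006] w 0.0139 F [ 0.6 -0.  -1.8] j7 -0.7
```

>>> apply_moves([
  {"translation":[-0.0015,-0.001,-0.007],"turn":[-0.002,0.005,0],"hand":0.005},
  {"translation":[0,0,-0.01],"turn":[0,0,0],"hand":0.005},
  {"translation":[0,0,-0.005],"turn":[0,0,0],"hand":0.005},
  {"translation":[0,0,0],"turn":[0,0,0],"hand":0.005},
])

```text
time: 8.7
ee_pos: [0.5922, 0.1945, 0.0839]
eef_rot: [0.746, 0.666, 0.001, 0.001]
ft_force: [1.1, -0.7, -1.7]
width: 0.0136
```

```bash
python3 -c "
from h import *
togo((.592,.194,.056),-6.5)
"
```

```text
t 8.7 pos [0.5922 0.1945 0.0839] go [-0.0002 -0.0005 -0.0279] turn [-0.      0.0018 -0.0007] w 0.0136 F [ 1.1 -0.7 -1.7] j7 -0.71
```

Underside at about 0.0385. Lower gently into the mouth.

>>> apply_moves([
  {"translation":[0,-0.0005,-0.006],"turn":[0,0.001,0],"hand":0.005},
  {"translation":[0,0,-0.005],"turn":[0,0,0],"hand":0.005},
  {"translation":[0,0,-0.003],"turn":[0,0,0],"hand":0.005},
])

```text
time: 9.0
ee_pos: [0.5932, 0.1972, 0.0721]
eef_rot: [0.745, 0.667, 0.003, -0.0]
ft_force: [-5.8, 3.5, 14.8]
width: 0.0136
```

```bash
python3 -c "
from h import *
togo((.592,.194,.056),-6.5)
"
```

```text
t 9.0 pos [0.5932 0.1972 0.0721] go [-0.0012 -0.0032 -0.0161] turn [-0.0043  0.0041 -0.0018] w 0.0136 F [-5.8  3.5 14.8] j7 -0.72
```

Contact at 15 N at the mouth: the well pushes the block toward -x and +y. I'll yield that way and continue.

>>> apply_moves([
  {"translation":[-0.002,0.001,0],"turn":[-0.003,0.003,0],"hand":0.005},
  {"translation":[0,0,-0.003],"turn":[0,0,0],"hand":0.005},
  {"translation":[0,0,-0.003],"turn":[0,0,0],"hand":0.005},
])

```text
time: 9.3
ee_pos: [0.5919, 0.1987, 0.0663]
eef_rot: [0.745, 0.667, 0.002, 0.0]
ft_force: [-0.4, 0.0, -1.7]
width: 0.0139
```

Run:
```python
from h import *
togo((.592,.194,.056),-6.5)
t=camera("top");s=camera("scene")
togo((.592,.194,.056),-6.5)
cv2.imwrite("pics/t4.png",t[:,:,::-1]);cv2.imwrite("pics/s4.png",s[:,:,::-1])
o=np.hstack([cv2.resize(x[b:b+75,a:a+w,::-1],None,fx=k,fy=8,interpolation=cv2.INTER_CUBIC)  for x,a,b,w,k in((s,295,205,75,8),)])
o=np.hstack([o[:600],cv2.resize(t[180:240,240:290,::-1],(200,240)).repeat(1,0) if 0 else np.zeros((600,1,3),np.uint8)])
cv2.imwrite("pics/z4.png",o)
```

```text
t 9.3 pos [0.5919 0.1987 0.0663] go [ 0.0001 -0.0047 -0.0103] turn [-0.0019  0.0031 -0.0021] w 0.0139 F [-0.4  0.  -1.7] j7 -0.73
t 9.4 pos [0.5916 0.1986 0.0659] go [ 0.0004 -0.0046 -0.0099] turn [-0.0017  0.0024 -0.002 ] w 0.014 F [ 1.3  0.2 -1.7] j7 -0.73
```

View pics/z4.png

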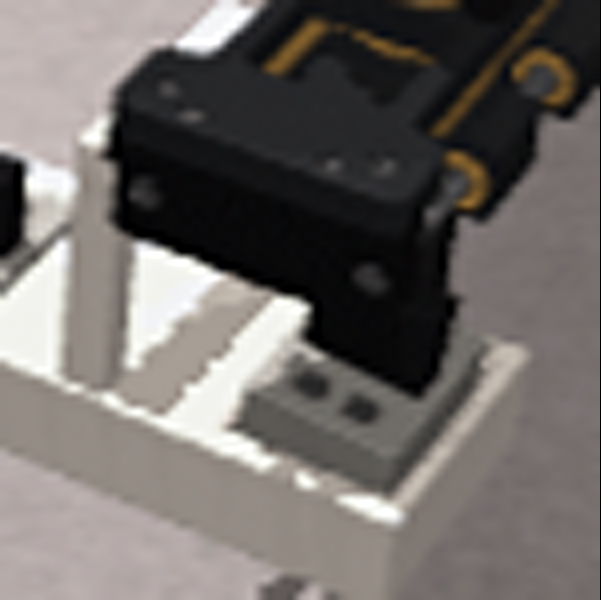

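The block has entered the well and stands about 10 mm proud, with no side force. Pressing down.

>>> apply_moves([
  {"translation":[0,0,-0.004],"turn":[-0.001,0.002,0],"hand":0.005},
  {"translation":[0,0,-0.004],"turn":[0,0,0],"hand":0.005},
  {"translation":[0,0,-0.003],"turn":[0,0,0],"hand":0.005},
])

```text
time: 9.7
ee_pos: [0.5918, 0.1977, 0.0557]
eef_rot: [0.746, 0.666, -0.0, 0.0]
ft_force: [-15.5, -9.3, 38.0]
width: 0.0139
```

```bash
python3 -c "
from h import *
togo((.592,.1986,.056),-6.5)
"
```

```text
t 9.7 pos [0.5918 0.1977 0.0557] go [0.0002 0.0009 0.0003] turn [ 0.0008 -0.0001 -0.001 ] w 0.0139 F [-15.5  -9.3  38. ] j7 -0.73
```

Bottomed: underside at about 0.0103 and 38 N against the floor. I'll relax, release and retreat.

>>> apply_moves([
  {"translation":[-0.0003,0,0.0005],"turn":[0,0,0],"hand":0.005},
  {"translation":[0,0,0],"turn":[0,0,0],"hand":0.04},
  {"translation":[0,0,0],"turn":[0,0,0],"hand":0.04},
  {"translation":[0,0,0],"turn":[0,0,0],"hand":0.04},
  {"translation":[0,0,0],"turn":[0,0,0],"hand":0.04},
])

```text
time: 10.2
ee_pos: [0.5916, 0.1978, 0.056]
eef_rot: [0.746, 0.666, -0.0, 0.0]
ft_force: [0.2, -0.6, -0.3]
width: 0.0361
```

>>> apply_moves([
  {"translation":[0,0,0.01],"turn":[0,0,0],"hand":0.04},
  {"translation":[0,0,0.03],"turn":[0,0,0],"hand":0.04},
  {"translation":[0,0,0.045],"turn":[0,0,0],"hand":0.04},
  {"translation":[0,0,0.045],"turn":[0,0,0.0],"hand":0.06},
  {"translation":[0,0.03,0.01],"turn":[0,0,0.1],"hand":0.06},
])

```text
time: 10.7
ee_pos: [0.5905, 0.2228, 0.2008]
eef_rot: [0.713, 0.701, -0.003, 0.001]
ft_force: [0.1, -0.3, 0.5]
width: 0.0492
```

>>> apply_moves([
  {"translation":[0,0.045,0],"turn":[0,0,0.14],"hand":0.06},
  {"translation":[0,0.045,0],"turn":[0,0,0.14],"hand":0.06},
  {"translation":[0,0.045,0],"turn":[0,0,0.14],"hand":0.06},
  {"translation":[0,0,0],"turn":[0,0,0.1],"hand":0.06},
])

```text
time: 11.1
ee_pos: [0.5904, 0.3656, 0.2088]
eef_rot: [0.5, 0.866, 0.002, 0.002]
ft_force: [-1.0, 0.5, -0.7]
width: 0.0595
```

Run:
```python
from h import *
togo((.585,.1325,.18),83.5)
t=camera("top");s=camera("scene")
cv2.imwrite("pics/t5.png",t[:,:,::-1]);cv2.imwrite("pics/s5.png",s[:,:,::-1])
o=np.vstack([cv2.resize(x[b:b+h,a:a+w,::-1],(780,300),interpolation=cv2.INTER_CUBIC)  for x,a,b,w,h in((t,175,170,130,50),(s,255,200,130,50))]) if 0 else np.hstack([cv2.resize(x[b:b+110,a:a+w,::-1],None,fx=3.5,fy=3.5,interpolation=cv2.INTER_CUBIC)  for x,a,b,w in((t,190,150,110),(s,258,180,112))])
cv2.imwrite("pics/z5.png",o)
```

```text
t 11.1 pos [0.5904 0.3656 0.2088] go [-0.0054 -0.2331 -0.0288] turn [-0.0044  0.0051  0.9347] w 0.0595 F [-1.   0.5 -0.7] j7 -0.32
```

View pics/z5.png

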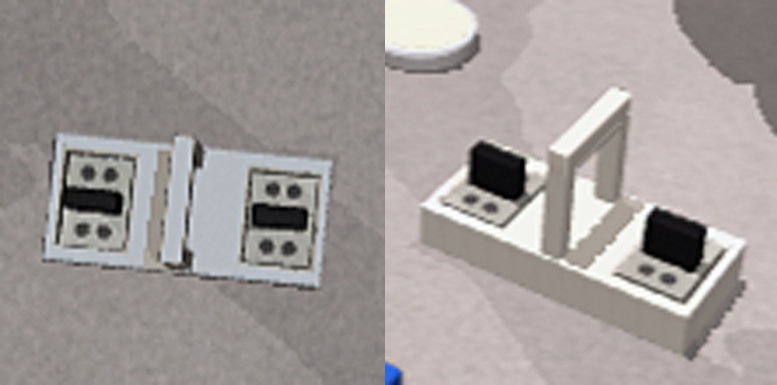

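The small block now sits flush in the well and looks just like the fitted one, with the caddy on the bench. I'll re-measure the caddy from this view.

Run:
```python
from h import *
T=lambda x,y:(x/3.5+190-.36,y/3.5+150-.36);S=lambda x,y:((x-385)/3.5+258-.36,y/3.5+180-.36)
c=[plane("top",T(*q),.03) for q in((331,158),(319,286),(42,260),(58,133))]
print(np.round(np.mean(c,0),4))
for i in range(4):
    d=c[(i+1)%4]-c[i];print(np.round(np.hypot(*d[:2]),4),np.round(np.degrees(np.arctan2(d[1],d[0])),1))
print("bar",np.round(plane("top",T(179,201),.108),4),tri(T(179,201),S(592,120)))
print("ribs z58",np.round(plane("top",T(92,198),.058),4),np.round(plane("top",T(281,213),.058),4))
togo((.585,.137,.18),83.5)
```

```text
[0.586  0.1345 0.03  ]
0.0855 173.8
0.1845 83.9
0.0854 -7.2
0.183 -96.1
bar [0.5848 0.1334 0.108 ] (array([0.58445354, 0.13416241, 0.10865121]), np.float64(0.0018168590070018972))
ribs z58 [0.5918 0.194  0.058 ] [0.5803 0.0716 0.058 ]
t 11.2 pos [0.5931 0.3598 0.2087] go [-0.0081 -0.2228 -0.0287] turn [-0.002   0.0081  0.9445] w 0.0596 F [ 0.6 -0.8  0.9] j7 -0.33
```

>>> apply_moves([
  {"translation":[0,-0.035,0],"turn":[0,0.002,0.14],"hand":0.06},
  {"translation":[0,-0.035,0],"turn":[0,0.002,0.14],"hand":0.06},
  {"translation":[0,-0.035,0],"turn":[0,0.002,0.14],"hand":0.06},
  {"translation":[-0.003,-0.035,0],"turn":[0,0,0.14],"hand":0.06},
  {"translation":[-0.003,-0.035,0],"turn":[0,0,0.14],"hand":0.06},
])

```text
time: 11.7
ee_pos: [0.5857, 0.1783, 0.2099]
eef_rot: [0.176, 0.984, -0.0, 0.001]
ft_force: [0.8, -0.2, 1.1]
width: 0.0601
```

>>> apply_moves([
  {"translation":[0,-0.025,0],"turn":[0,0,0.12],"hand":0.06},
  {"translation":[0,-0.015,0],"turn":[0,0,0.08],"hand":0.06},
  {"translation":[0,0,0],"turn":[0,0,0],"hand":0.06},
  {"translation":[0,0,0],"turn":[0,0,0],"hand":0.06},
])

```text
time: 12.1
ee_pos: [0.5869, 0.1231, 0.2111]
eef_rot: [0.087, 0.996, -0.004, 0.002]
ft_force: [-0.6, 0.4, -0.4]
width: 0.0602
```

```bash
python3 -c "
from h import *
togo((.5855,.136,.096),83.6)
"
```

```text
t 12.1 pos [0.5869 0.1231 0.2111] go [-0.0014  0.0129 -0.1151] turn [0.0074 0.0036 0.0632] w 0.0602 F [-0.6  0.4 -0.4] j7 0.87
```

>>> apply_moves([
  {"translation":[-0.001,0.0125,-0.01],"turn":[0.006,0.003,0.06],"hand":0.06},
  {"translation":[0,0,-0.025],"turn":[0,0,0],"hand":0.06},
  {"translation":[0,0,-0.025],"turn":[0,0,0],"hand":0.06},
  {"translation":[0,0,0],"turn":[0,0,0],"hand":0.06},
  {"translation":[0,0,0],"turn":[0,0,0],"hand":0.06},
])

```text
time: 12.6
ee_pos: [0.5841, 0.1451, 0.149]
eef_rot: [0.053, 0.999, 0.001, 0.0]
ft_force: [-0.0, 0.7, -0.1]
width: 0.0602
```

```bash
python3 -c "
from h import *
togo((.5855,.136,.096),83.6)
"
```

```text
t 12.6 pos [0.5841 0.1451 0.149 ] go [ 0.0014 -0.0091 -0.053 ] turn [-0.0028  0.0009 -0.006 ] w 0.0602 F [-0.   0.7 -0.1] j7 0.87
```

>>> apply_moves([
  {"translation":[0.001,-0.008,0],"turn":[-0.002,0,-0.005],"hand":0.06},
  {"translation":[0,0,0],"turn":[0,0,0],"hand":0.06},
  {"translation":[0,0,0],"turn":[0,0,0],"hand":0.06},
])

```text
time: 12.9
ee_pos: [0.5858, 0.1387, 0.1514]
eef_rot: [0.054, 0.999, 0.001, 0.002]
ft_force: [-0.8, 0.1, 0.2]
width: 0.0601
```

```bash
python3 -c "
from h import *
togo((.5855,.136,.096),83.6)
"
```

```text
t 12.9 pos [0.5858 0.1387 0.1514] go [-0.0003 -0.0027 -0.0554] turn [-0.0019  0.0033 -0.0028] w 0.0601 F [-0.8  0.1  0.2] j7 0.88
```

>>> apply_moves([
  {"translation":[0,-0.0025,-0.015],"turn":[-0.002,0.003,-0.002],"hand":0.06},
  {"translation":[0,0,-0.02],"turn":[0,0,0],"hand":0.06},
  {"translation":[0,0,-0.014],"turn":[0,0,0],"hand":0.06},
  {"translation":[0,0,0],"turn":[0,0,0],"hand":0.06},
])

```text
time: 13.3
ee_pos: [0.5865, 0.135, 0.1]
eef_rot: [0.056, 0.998, -0.0, 0.001]
ft_force: [-0.5, -0.4, -0.2]
width: 0.0604
```

```bash
python3 -c "
from h import *
togo((.5855,.136,.096),83.6)
"
```

```text
t 13.3 pos [0.5865 0.135  0.1   ] go [-0.001  0.001 -0.004] turn [0.0007 0.0022 0.0012] w 0.0604 F [-0.5 -0.4 -0.2] j7 0.85
```

>>> apply_moves([
  {"translation":[-0.001,0.001,-0.005],"turn":[0,0.002,0.001],"hand":0.03},
  {"translation":[0,0,0],"turn":[0,0,0],"hand":0.005},
  {"translation":[0,0,0],"turn":[0,0,0],"hand":0.005},
  {"translation":[0,0,0],"turn":[0,0,0],"hand":0.005},
  {"translation":[0,0,0],"turn":[0,0,0],"hand":0.005},
], newtons=40)

```text
time: 13.8
ee_pos: [0.5861, 0.1366, 0.096]
eef_rot: [0.056, 0.998, -0.0, 0.001]
ft_force: [0.6, 0.4, -0.1]
width: 0.0278
```

>>> apply_moves([
  {"translation":[0,0,0],"turn":[0,0,0],"hand":0.005},
  {"translation":[0,0,0],"turn":[0,0,0],"hand":0.005},
  {"translation":[0,0,0],"turn":[0,0,0],"hand":0.005},
  {"translation":[0,0,0],"turn":[0,0,0],"hand":0.005},
  {"translation":[0,0,0],"turn":[0,0,0],"hand":0.005},
])

```text
time: 14.3
ee_pos: [0.5864, 0.136, 0.0964]
eef_rot: [0.056, 0.998, -0.0, 0.001]
ft_force: [-0.3, -0.5, 0.4]
width: 0.0136
```

```bash
python3 -c "
from h import *
togo((.5855,.136,.096),83.6)
"
```

```text
t 14.3 pos [0.5864 0.136  0.0964] go [-0.0009 -0.     -0.0004] turn [0.0008 0.0022 0.0007] w 0.0136 F [-0.3 -0.5  0.4] j7 0.85
```

Bar gripped (13.6 mm). Lift slowly.

>>> apply_moves([
  {"translation":[0,0,0.01],"turn":[0,0,0],"hand":0.005},
  {"translation":[0,0,0.015],"turn":[0,0,0],"hand":0.005},
  {"translation":[0,0,0.02],"turn":[0,0,0],"hand":0.005},
  {"translation":[0,0,0.02],"turn":[0,0,0],"hand":0.005},
  {"translation":[0,0,0.015],"turn":[0,0,0],"hand":0.005},
], newtons=50)

```text
time: 14.8
ee_pos: [0.583, 0.1355, 0.1783]
eef_rot: [0.055, 0.998, -0.001, -0.003]
ft_force: [-0.5, 0.3, -6.0]
width: 0.0137
```

>>> apply_moves([
  {"translation":[0,0,0.01],"turn":[0,0,0],"hand":0.005},
  {"translation":[0,0,0.005],"turn":[0,0,0],"hand":0.005},
  {"translation":[0,0,0],"turn":[0,0,0],"hand":0.005},
  {"translation":[0,0,0],"turn":[0,0,0],"hand":0.005},
  {"translation":[0,0,0],"turn":[0,0,0],"hand":0.005},
])

```text
time: 15.3
ee_pos: [0.5831, 0.1357, 0.1959]
eef_rot: [0.055, 0.998, -0.001, -0.002]
ft_force: [0.3, -0.1, -5.7]
width: 0.0134
```

Run:
```python
from h import *
togo((.5855,.136,.196),83.6)
t=camera("top");s=camera("scene")
o=np.hstack([cv2.resize(x[b:b+130,a:a+w,::-1],None,fx=3,fy=3,interpolation=cv2.INTER_CUBIC)  for x,a,b,w in((t,180,140,120),(s,255,145,140))])
cv2.imwrite("pics/z6.png",o)
for _ in range(4): camera("top")
togo((.5855,.136,.196),83.6)
```

```text
t 15.3 pos [0.5831 0.1357 0.1959] go [0.0024 0.0003 0.0001] turn [ 0.0017 -0.0043 -0.001 ] w 0.0134 F [ 0.3 -0.1 -5.7] j7 0.91
t 15.6 pos [0.5833 0.1359 0.1964] go [ 0.0022  0.0001 -0.0004] turn [ 0.0015 -0.0037 -0.001 ] w 0.0139 F [-1.   0.2 -6.3] j7 0.91
```

View pics/z6.png

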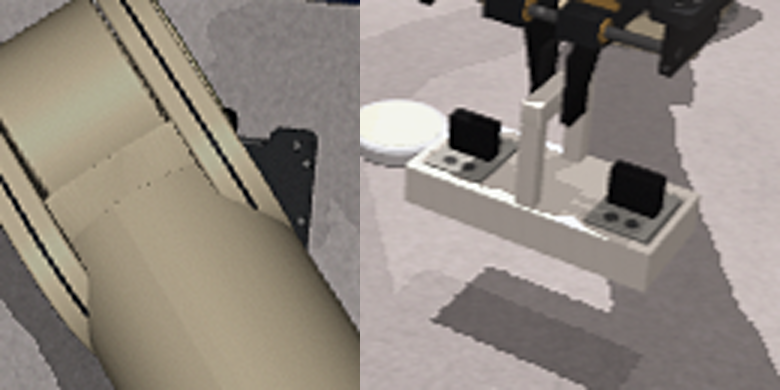

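The caddy is up with both blocks seated. A quick check of its tilt from the deck corners before handing in.

Run:
```python
from h import *
a=np.radians(-6.4);ex=np.array([np.cos(a),np.sin(a),0]);ey=np.array([-ex[1],ex[0],0]);c=np.array([.5825,.1355,.13])
for tilt in(-.1,0,.1):
  o=[]
  for i,j in((1,-1),(1,1),(-1,1)):
    p=c+ex*.042*i+ey*.092*j; p[2]+=tilt*.092*j
    u=proj("scene",p); o.append(np.round(((u[0]-255)*3+360,(u[1]-145)*3)).tolist())
  print(tilt,o)
```

```text
-0.1 [[403.0, 154.0], [646.0, 267.0], [697.0, 206.0]]
0 [[403.0, 166.0], [648.0, 255.0], [699.0, 195.0]]
0.1 [[403.0, 177.0], [649.0, 244.0], [701.0, 183.0]]
```

Observed corners (406,172), (645,255), (699,193) match the level prediction, so the tilt is about 0.03 rad or less. Handing in.

```bash
python3 -c "
from bench import order
print(order.close_job())"
```

```text
the job is handed in; nothing more can be done
None
```

The small block is in the empty well, pressed flush, and the loaded caddy is held by the middle of its handle bar about 10 cm above the bench. I handed the job in at about 15.6 s of simulated time; no verdict is reported.

- **Seating:** the block's underside reached about 10.3 mm by the arm's pose, with 38 N against the well floor. In the pictures both blocks look equally flush.
- **Lift:** the last readings showed the grip at 13.6 mm on the 14 mm bar and about 6 N of load. The TCP moved less than 1 mm over 0.3 s. The deck corners match a level caddy, with tilt about 0.03 rad or less.
- **Bystanders:** I did not aim at or knowingly touch any of them. I made no separate check of their positions at the end.

**What went wrong or disagreed:**
- The first grasp closed too slowly, so I lifted without the block. It stayed put and the second try held.
- The first contact at the well mouth (about 15 N) showed the well 3–4 mm further in +y than the camera estimate. I corrected by the force readings.

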